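# Seat the proud plug gauge and shut the case

## Robot

A 6-joint arm with a two-finger parallel gripper is mounted at the origin on a cart in front of the work surface, level with it; the furniture and walls round the work are solid. World frame = base frame: x ahead of the robot, y to its left, z up, the work surface at z = 0. Lengths are in mm, angles in rad, forces in N, time in s.
With the tool pointing down it reaches from about 350 to 975 mm from the base axis. Payload 7.1 kg.
Tool frame: the origin (TCP) lies between the finger pads; the fingertips stand 14 mm ahead of it and the grasp point (between the pads) lies 5 mm behind it; z points along the fingers, y is the direction in which the jaws open and shut (so a half turn about z gives the same grasp; the last joint's range is limited). The gripper opens to 88 mm and grips with 3 to 60 N. Pads are 20 mm wide; open, the fingers measure 115 mm over their backs; the gripper's body (75 mm by 178 mm) begins 61 mm behind the grasp point.
Start: joints at [1.236, 0.423, 1.63, -0, 1.089, -0.019], TCP at [194.079, 594.086, 236.675] pointing down, gripper open.
Joint ranges: [-3, 3], [-0.9, 2.11], [0.09, 2.58], [-1.31, 4.45], [0.11, 2.69], [-2.54, 2.54]. Speed limits (rad/s): [2.39, 2.39, 3.01, 3.14, 3.14, 3.14].

## Interface

Orientations are given as a rotation vector (axis times angle).
In Python, from workcell import get_obs, get_image, calibration, close_job, regions_of, place_of gives the robot as it stands.
- The arm moves only by the tool move_arm, never from a script. Its argument "deltas" is a list of rows, each a list of 5 numbers: the closure in counts, from 0 (fully open) to 255 (shut), then the shift along the tool's x, y, z in m, then the turn about the tool's z in rad. In form: [[grip, x, y, z, roll], ...]. A call has 1 to 5 rows; each row is the pose to reach, as a shift and turn from the pose commanded when the call began, along the tool's axes at that moment; what a row does not reach only later rows make up. A row lasts 1/12 s, in which the tool goes at most 41.7 mm and 7.16 degrees, less where a joint would pass 70% of its speed; a pose out of reach is approached as far as the arm can. A call with a gripper value outside its range is refused whole. The fingers move at their own pace and stop on an object; the grip force is fixed at half the most. Time passes only in rows, so rows that repeat a pose let the fingers close. It gives the time, the measured TCP pose, the force and the opening at its end, in the units of the state.
- get_obs(): the state, without advancing time (a new reading comes with each control period).
- get_image(name): name is "scene" or "top"; returns the picture (420x560x3 uint8, blue, green, red); there is no depth.
- calibration(name): a dict with "intrinsics" (3x3 intrinsics, pixels), "distortion" ([k1, k2, p1, p2, k3] as OpenCV has them; the pictures are not rectified), "world_to_cam" (4x4, takes a point from world to camera coordinates). Camera axes: x right, y down, z forward; pixel columns grow to the right and rows downward; lengths in mm; the calibration is good to about 2 mm. A picture is of the moment at which its call begins. calibration takes no time and is no camera call.
- close_job(): hands the job in, once; it reports no verdict.
Trained networks look in the newest picture that a camera, given by its name, has taken for a name from the list of things; names that differ only in an ending like _2 or _b are one class to them, and where a whole thing is asked for, a point or a joint stands for the part that bears it (a point fixed in the world has none). Each returns a list of dicts, best first, with "conf" (0 to 1); they miss things now and then, are a little off and sometimes report something else, mostly with a low value. They report only what shows in the picture. A call takes as long as a camera call. They do not tell look-alikes from the thing itself.
- regions_of(camera, name): "region" (420x560 bool, what is visible of it).
- place_of(camera, name): "location" ([x, y, z] in mm, in world coordinates, good to about 4 mm: a listed point, or the origin of a listed thing).
The state is a dict: "t": time; "qpos": joint angles; "qvel": joint speeds; "joint_torque": joint torques, N m; "ee_pos": TCP position; "orientation": TCP orientation; "ft_force": force on the tool from outside, world axes, zero at the start; "moment": the same for the moment, N m; "width": finger opening in mm.
Only numpy, scipy, OpenCV 4.12 (cv2) and the standard library are available. Lean on these libraries where they do the work, as an engineer would, in place of code of your own. Each camera call takes 0.05 s, during which the arm holds its last target.

## Task

One of the five plug gauges in the open wooden case stands proud of the others. Without grasping anything, press that one gauge down gently with the fingertips until its collar is fully home, then push the open lid over from behind so that the case shuts. Touch none of the other four gauges, do not pull the gauge up or out, and leave the things around the case where they are.

Things in the scene. Friction and masses are not known exactly. Their poses are not given: they have to be found in the camera images.
- plug_case: wooden case fixed to the bench, 84 x 224 mm in plan (x, y of its own frame) with a 48 mm high rim. Origin: centre of its underside; x points to the hinged long side (away from the robot when yaw is 0), y along the row of gauges, z up. Inside the rim a wooden insert, its top 40 mm above the bench, holds five alike steel plug gauges upright in bores, in one row at x = -4 mm, y = -84, -42, 0, 42 and 84 mm; which of the bores holds the proud one varies
- plug_a (a joint): height of the proud gauge above its home position, in m: 0 = collar fully home on the insert, 0.011 to 0.015 at the start. It slides straight up and down in its bore, stiffly: about 2.5 N moves it slowly, and it stays where it is left; below home it meets a rigid stop
- proud_top (a point): centre of the flat top of the proud gauge's knurled head (head 17 mm in diameter, 18 mm tall above its neck; collar 21 mm in diameter and 4 mm thick at its foot). The top is 62 mm above the bench when the gauge is home, level with the other four, and 73 to 77 mm at the start
- plug_b: one of the four plug gauges that are home, same shape as the proud one; 22 mm from collar to top; origin on its axis at the underside of the collar, z up, 40 mm above the bench
- plug_c: another gauge that is home, as plug_b
- plug_d: another gauge that is home, as plug_b
- plug_e: another gauge that is home, as plug_b
- plug_case_lid (a joint): angle of the lid in rad: 0 = shut, 1.57 = upright, 1.95 = leaning right back on its stop, where it rests at the start (1.85 to 1.95). The hinge is loose but damped: because the shell's weight lies towards its outer face, the lid falls back on its stop from above about 1.35 rad, and falls shut by itself, softly in about 1 s, once pushed below about 1.0 rad. It cannot shut over a proud gauge. The hinge axis runs along the case's y at x = 42 mm, 48.5 mm above the bench
- lid_back (a point): point on the outer face of the lid (the face turned away from the gauges while the lid is open), midway along the lid and 70 mm from the hinge side; the lid's free edge is 14 mm further on. The lid is a 24 mm deep shell, 84 x 224 mm, its outer face flat, of 0.22 kg; about 1 N here moves it. Its z is the outward normal of that face (back, level when the lid stands upright), its x points from the free edge to the hinge
- stepped_shaft: bystander: steel stepped shaft, 32 mm diameter and 90 mm tall, standing on end on the bench beside the -y end of the case; origin at the centre of its foot
- flanged_bush: bystander: brass flanged bush, 48 mm diameter and 30 mm tall, standing on the bench beside the +y end of the case; origin at the centre of its foot
- loose_plug_gauge: bystander: double-ended plug gauge, 106 mm long and 18 mm thick, lying on the bench on the robot's side of the case; origin at the centre of its underside
Not all that is in view belongs to the job. Of the things like the plug_case, leave any that is pink; of the rest the larger one is meant.

How it is judged (in metres and radians):
On the way, in this order (a step that is already met when the one before it is completed fails the run):
1. the proud gauge is pressed home while the lid is still open (value of joint plug_a below 0.002 m and value of joint plug_case_lid above 1.2 rad), for 0.2 s.
2. the lid is shut (value of joint plug_case_lid below 0.04 rad), for 0.2 s.
At the end, for the whole second after the job is handed in: The proud gauge is home (within 2 mm), the lid is shut (within 0.04 rad), and the shaft, the bush and the lying plug gauge are within 15 mm of where they were, the shaft upright (value of joint plug_a below 0.002 m and value of joint plug_case_lid below 0.04 rad and distance of each of stepped_shaft, flanged_bush, loose_plug_gauge from where it was at the start of the episode below 0.015 m and angle between stepped_shaft's own z axis and vertical below 0.2 rad); the robot touches nothing.
It fails at once if one of the four other gauges is touched (more than 1.5 N) (contact force between any of plug_b, plug_c, plug_d, plug_e and the arm above 1.5 N or contact force between any of plug_b, plug_c, plug_d, plug_e and the fingers above 1.5 N).
It fails at once if the gauge is pressed roughly (more than 40 N) (contact force between plug_a and the fingers above 40 N).
It fails at once if the gauge is lifted (5 mm or more above where it stood) (value of joint plug_a above 0.02 m).
It fails at once if the lid is brought down while the gauge still stands proud (value of joint plug_case_lid below 1 rad and value of joint plug_a above 0.003 m).
It fails at once if a bystander is shifted or knocked over (distance of any of stepped_shaft, flanged_bush, loose_plug_gauge from where it was at the start of the episode above 0.02 m or angle between stepped_shaft's own z axis and vertical above 0.3 rad).
It also fails if it takes over 40 s, if anything falls off the work surface, if the arm or the gripper's body presses on something with over 40 N, if the wrist force passes 120 N, or if a joint passes its speed limit or range.

## Working session

There is one attempt and no reset: what is moved stays moved. The work goes in short steps, Python scripts to look and compute and a tool call to move; the robot and the scene stay as the last step left them, time stands still between calls to the robot, and variables do not carry over. Pictures are saved under pics/ and viewed, and the job is handed in when it is done.

Besides the shell and the picture viewer there is one more tool, called after ">>>" as a command line: name --pt "numbers of a row" for each row, then --argument value for the rest. move_arm: Moves the arm, as the interface text tells. Its arguments: {"type":"object","properties":{"deltas":{"type":"array","items":{"type":"array","items":{"type":"number"}}}},"required":["deltas"]}

```bash
ls; mkdir -p pics
python3 - <<'E'
from workcell import *
import cv2
for n in("scene","top"):
    cv2.imwrite(f"pics/{n}0.png",get_image(n))
    c=calibration(n);print(c)
o=get_obs();print(o)
for n in("scene","top"):
  for k in("plug_case","proud_top","plug_b","lid_back","stepped_shaft","flanged_bush","loose_plug_gauge"):
    print(n,k,[(round(d["conf"],2),[round(float(v)) for v in d["location"]]) for d in place_of(n,k)])
E
```

```text
pics
{'intrinsics': array([[405.1398888 ,   0.        , 273.91685716],
       [  0.        , 405.1398888 , 209.78940263],
       [  0.        ,   0.        ,   1.        ]]), 'distortion': array([0.03635778, 0.        , 0.        , 0.        , 0.        ]), 'world_to_cam': array([[-7.39158149e-01, -6.73230705e-01, -2.01407211e-02,
         3.83485237e+02],
       [-3.00085773e-01,  3.55948791e-01, -8.85013552e-01,
         2.26257797e+02],
       [ 6.02987363e-01, -6.48121035e-01, -4.65129406e-01,
         5.79059308e+02],
       [ 0.00000000e+00,  0.00000000e+00,  0.00000000e+00,
         1.00000000e+00]])}
{'intrinsics': array([[522.57069447,   0.        , 280.271491  ],
       [  0.        , 522.57069447, 212.13928725],
       [  0.        ,   0.        ,   1.        ]]), 'distortion': array([-0.11236709,  0.        ,  0.        ,  0.        ,  0.        ]), 'world_to_cam': array([[-2.67411709e-02, -9.99642305e-01, -4.14272924e-04,
         3.34248937e+01],
       [-9.87064886e-01,  2.64702443e-02, -1.58120954e-01,
         5.43921611e+02],
       [ 1.58075361e-01, -3.81942520e-03
[... 1033 characters left out ...]
 86, 38]), (0.55, [528, 48, 43]), (0.43, [507, -36, 38])]
scene lid_back [(0.91, [619, 20, 101]), (0.7, [416, 286, 46]), (0.69, [506, -240, 54])]
scene stepped_shaft [(0.51, [496, -112, 0])]
scene flanged_bush [(0.59, [584, 212, 3])]
scene loose_plug_gauge [(0.74, [448, 62, 2])]
top plug_case [(0.96, [437, 279, -1]), (0.59, [530, -245, 0])]
top proud_top [(0.49, [549, 127, 76])]
top plug_b [(0.59, [507, -32, 40]), (0.54, [520, 7, 38]), (0.43, [539, 91, 36]), (0.4, [529, 48, 40])]
top lid_back [(0.93, [618, 21, 104]), (0.78, [419, 286, 47]), (0.61, [510, -242, 55])]
top stepped_shaft [(0.77, [488, -108, 2])]
top flanged_bush [(0.86, [584, 214, 1])]
top loose_plug_gauge [(0.56, [451, 65, -1])]
```

View pics/scene0.png

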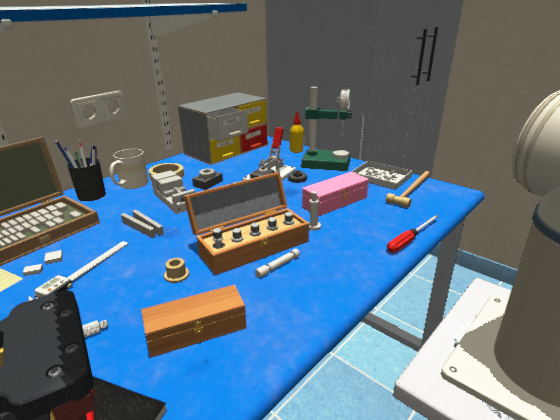

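View pics/top0.png

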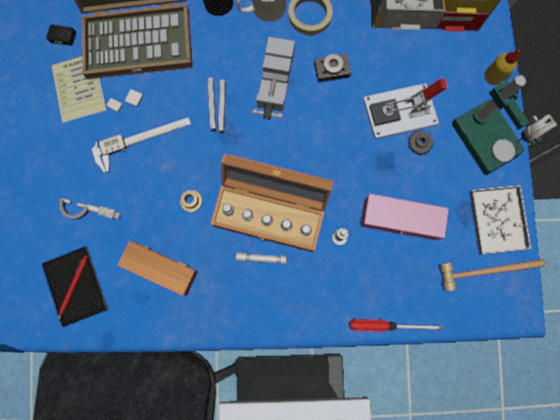

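```bash
cat > h.py <<'E'
from workcell import *
import cv2,numpy as np
def proj(n,P):
    c=calibration(n);M=c["world_to_cam"]
    r,_=cv2.Rodrigues(M[:3,:3]);p,_=cv2.projectPoints(np.array(P,float).reshape(-1,1,3),r,M[:3,3],c["intrinsics"],c["distortion"]);return p[:,0]
def case(yaw,o):
    R=np.array([[np.cos(yaw),-np.sin(yaw),0],[np.sin(yaw),np.cos(yaw),0],[0,0,1]])
    return lambda P:np.array(P,float)@R.T+np.array([o[0],o[1],0])
def draw(n,f,out,box,s=5,extra=[],img=None):
    im=get_image(n) if img is None else img
    x0,y0,x1,y1=box
    im=cv2.resize(im[y0:y1,x0:x1],None,fx=s,fy=s,interpolation=cv2.INTER_CUBIC)
    P=[]
    q=lambda p:tuple(int(v) for v in ((p-[x0,y0]+.5)*s-.5))
    rim=proj(n,f([[-42,-112,48],[42,-112,48],[42,112,48],[-42,112,48]]))
    cv2.polylines(im,[np.array([q(p) for p in rim])],True,(0,255,0),1)
    for i in range(5):
        z=75 if i==4 else 62
        a=np.linspace(0,2*np.pi,24)
        c=proj(n,f(np.c_[-4+8.5*np.cos(a),-84+42*i+8.5*np.sin(a),0*a+z]))
        cv2.polylines(im,[np.array([q(p) for p in c])],True,(0,0,255),1)
    for p in extra: cv2.circle(im,q(p),4,(255,0,255),1)
    cv2.imwrite(out,im)
E
python3 - <<'E'
from h import *
f=case(np.radians(-14.8),(532.4,47))
draw("scene",f,"pics/s1.png",(185,160,325,275))
draw("top",f,"pics/t1.png",(200,145,345,255))
E
```

```text
(no output)
```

View pics/s1.png

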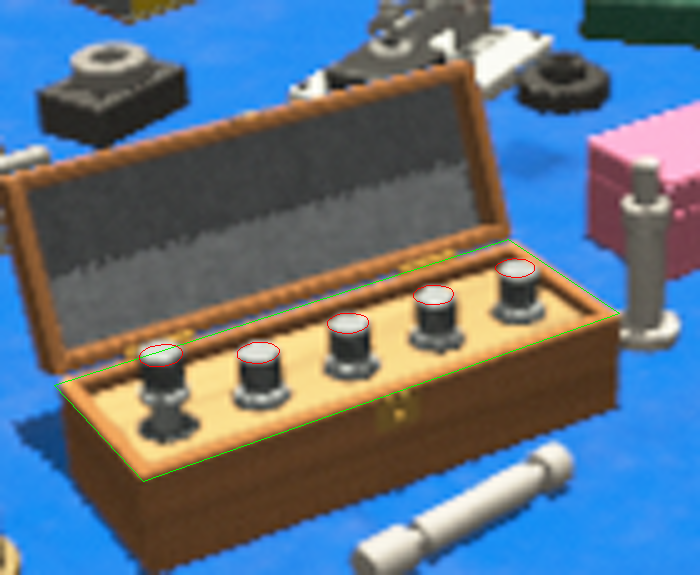

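View pics/t1.png

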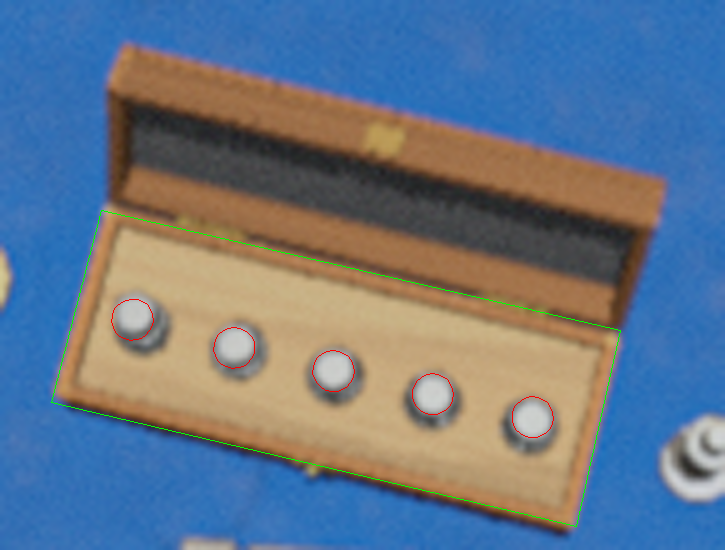

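The open wooden case at scene (253,240) / top (270,205) is the one meant. The look-alikes are the small closed wooden case at scene (195,320) / top (157,268) and the pink one at scene (335,193) / top (405,217). The open case is the larger of the two non-pink ones. In the crop the overlay matches the rims and heads to about 1 mm. The proud gauge is the +y one, at scene crop (160,355), with its neck showing.

```bash
cat >> h.py <<'E'
from scipy.spatial.transform import Rotation as Ro
F=case(np.radians(-14.4),(532.2,47))
def plan(cp):  # case-frame tip target -> tool deltas
    o=get_obs();R=Ro.from_rotvec(o["orientation"]).as_matrix()
    w=F([cp])[0]+[0,0,14]
    yc=F([[0,1,0]])[0]-F([[0,0,0]])[0]
    a=R.T@yc; roll=np.arctan2(-a[0],a[1]); roll=(roll+np.pi/2)%np.pi-np.pi/2
    print("t",o["t"],"tip",o["ee_pos"]-[0,0,14],"F",o["ft_force"],"w",o["width"],"q6",o["qpos"][5])
    print("world tgt(tcp)",w,"delta tool m",np.round(R.T@(w-o["ee_pos"])/1000,4),"roll",roll, "z axis",R[:,2].round(4))
E
python3 -c "
from h import *
plan([-4,84,95])"
```

```text
t 0.9 tip [194.08465085 594.08430607 222.7005892 ] F [-0.0888978  -0.05501828 -0.16488849] w 88.00203018522386 q6 -0.01901532652300983
world tgt(tcp) [549.21561788 129.35574508 109.        ] delta tool m [-0.4819 -0.3315  0.1277] roll -0.06448108081028114 z axis [-0.  0. -1.]
```

>>> move_arm --pt "255 -0.032 -0.022 0 -0.03" --pt "255 -0.064 -0.044 0 -0.0645" --pt "255 -0.096 -0.066 0 -0.0645" --pt "255 -0.128 -0.088 0 -0.0645" --pt "255 -0.16 -0.11 0 -0.0645"

```text
t: 1.32
ee_pos: [312.7, 438.4, 236.8]
orientation: [0.393, 3.117, 0.0]
ft_force: [0.3, 0.3, 0.6]
width: 58.0
```

```bash
python3 -c "
from h import *
plan([-4,84,95])"
```

```text
t 1.3167 tip [312.7161339  438.44412526 222.80775267] F [0.29087256 0.30860444 0.60660109] w 58.04046594966055 q6 -0.3909345704762016
world tgt(tcp) [549.21561788 129.35574508 109.        ] delta tool m [-0.3057 -0.2408  0.1278] roll 0.0006759822714956787 z axis [ 3.e-04  3.e-04 -1.e+00]
```

>>> move_arm --pt "255 -0.031 -0.024 0 0" --pt "255 -0.062 -0.048 0 0" --pt "255 -0.093 -0.072 0 0" --pt "255 -0.124 -0.096 0 0" --pt "255 -0.155 -0.12 0 0"

```text
t: 1.73
ee_pos: [433.2, 283.4, 237.0]
orientation: [0.393, 3.116, 0.001]
ft_force: [0.6, 0.4, -0.3]
width: 24.9
```

>>> move_arm --pt "255 -0.031 -0.024 0 0" --pt "255 -0.062 -0.048 0 0" --pt "255 -0.093 -0.072 0 0" --pt "255 -0.124 -0.096 0.02 0" --pt "255 -0.14 -0.11 0.04 0"

```text
t: 2.15
ee_pos: [543.9, 141.3, 197.9]
orientation: [0.396, 3.111, 0.002]
ft_force: [-0.2, -0.1, -0.0]
width: 0.7
```

```bash
python3 -c "
from h import *
get_image('top')
plan([-4,84,95])"
```

```text
t 2.2 tip [542.56223068 138.73371933 179.0991031 ] F [-0.40944219 -2.45617075 -2.96175066] w 0.4729255854323648 q6 -1.0856161601950571
world tgt(tcp) [549.21561788 129.35574508 109.        ] delta tool m [-0.0088 -0.0072  0.0841] roll -0.0028011582604692276 z axis [-0.0011 -0.0019 -1.    ]
```

>>> move_arm --pt "255 -0.004 -0.004 0.02 0" --pt "255 -0.009 -0.007 0.04 0" --pt "255 -0.009 -0.007 0.06 0" --pt "255 -0.009 -0.007 0.07 0" --pt "255 -0.009 -0.007 0.07 0"

```text
t: 2.62
ee_pos: [545.9, 134.5, 124.5]
orientation: [-0.393, -3.113, 0.002]
ft_force: [0.5, 0.1, -0.5]
width: 0.4
```

Run:
```python
from h import *
draw("scene",F,"pics/s2.png",(185,120,325,275))
plan([-4,84,62])
```

```text
t 2.6667 tip [546.76819608 134.75135017 111.95237007] F [-0.08731082 -0.0574775   0.08210633] w 0.4671211231092439 q6 -1.0991950746368016
world tgt(tcp) [549.21561788 129.35574508  76.        ] delta tool m [-0.0038 -0.0046  0.0499] roll 0.00015712448808669066 z axis [-2.2e-03 -5.0e-04 -1.0e+00]
```

View pics/s2.png

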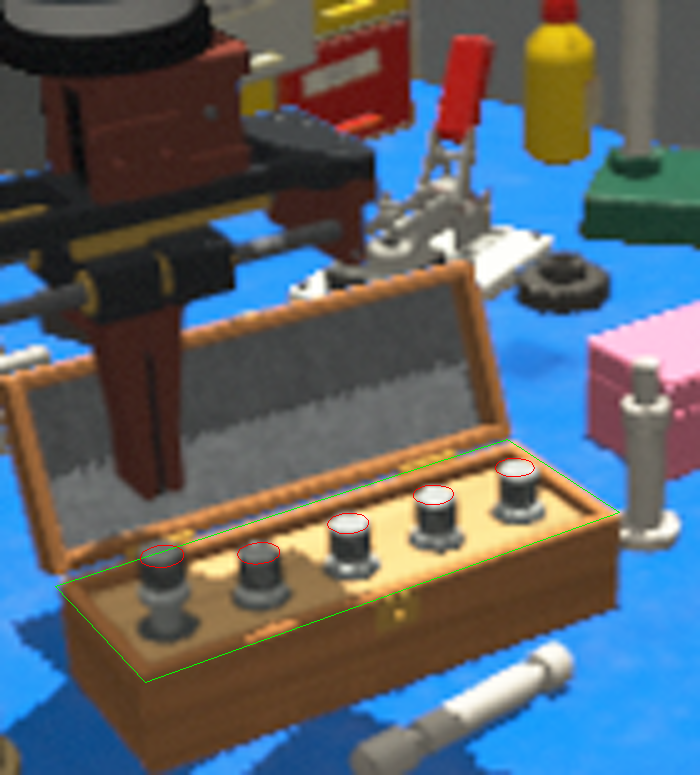

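The closed fingertips at crop (150,495) are above the proud head at (160,555), about 5 mm off in plan, and clear of the other gauges and the lid. I'll correct that and descend.

>>> move_arm --pt "255 -0.003 -0.004 0.012 0" --pt "255 -0.003 -0.004 0.024 0" --pt "255 -0.003 -0.004 0.024 0"

```text
t: 2.92
ee_pos: [548.5, 129.7, 101.1]
orientation: [-0.394, -3.115, 0.001]
ft_force: [-0.7, -0.8, -0.0]
width: 0.3
```

Run:
```python
from h import *
draw("scene",F,"pics/s3.png",(185,160,325,275))
plan([-4,84,62])
```

```text
t 2.9667 tip [548.70880118 129.9016139   87.76875463] F [ 0.56852906 -0.23533328 -0.43222767] w 0.5955260145754822 q6 -1.1080563480475727
world tgt(tcp) [549.21561788 129.35574508  76.        ] delta tool m [-0.0007 -0.0004  0.0258] roll -4.468642412369661e-05 z axis [-1.8e-03 -4.0e-04 -1.0e+00]
```

View pics/s3.png

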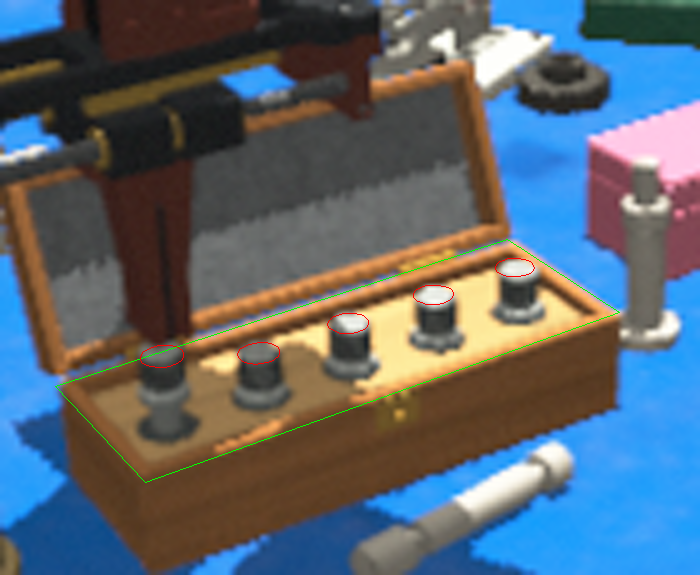

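The tips are centred over the head at crop (160,345). Now I'll press slowly.

>>> move_arm --pt "255 0 0 0.004 0" --pt "255 0 0 0.008 0" --pt "255 0 0 0.011 0" --pt "255 0 0 0.0135 0" --pt "255 0 0 0.016 0"

```text
t: 3.38
ee_pos: [549.5, 130.1, 86.7]
orientation: [0.394, 3.117, 0.0]
ft_force: [-0.5, -0.5, 3.6]
width: 0.5
```

>>> move_arm --pt "255 0 0 0.002 0" --pt "255 0 0 0.004 0" --pt "255 0 0 0.006 0" --pt "255 0 0 0.008 0" --pt "255 0 0 0.008 0"

```text
t: 3.8
ee_pos: [549.4, 130.1, 78.3]
orientation: [0.394, 3.117, -0.0]
ft_force: [0.1, -0.4, 0.9]
width: -0.0
```

Run:
```python
from h import *
draw("scene",F,"pics/s4.png",(185,160,325,275))
plan([-4,84,62])
```

```text
t 3.85 tip [549.38511195 130.02851912  64.39406851] F [ 1.17425194  0.43563027 -0.20359705] w 0.272376526538849 q6 -1.1081054252905393
world tgt(tcp) [549.21561788 129.35574508  76.        ] delta tool m [-0.     -0.0007  0.0024] roll 3.594422610242454e-05 z axis [-2.e-04 -1.e-04 -1.e+00]
```

View pics/s4.png

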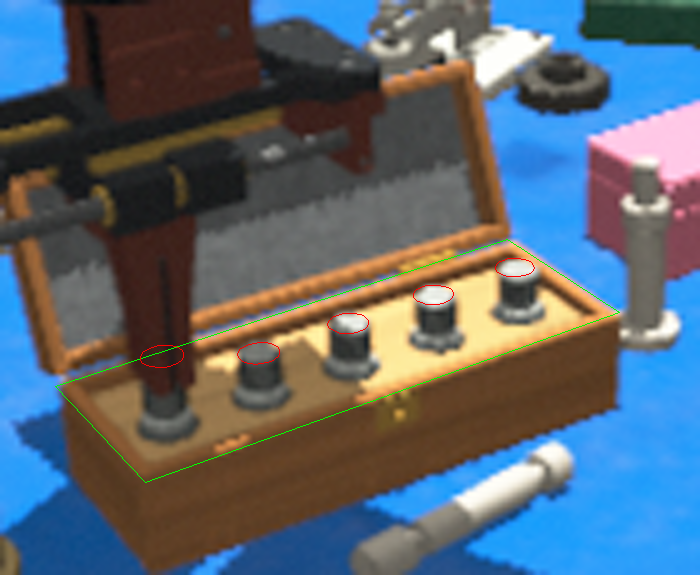

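The collar is down at crop (165,425), with about 2 mm left. I'll press in 1 mm steps and watch the force.

>>> move_arm --pt "255 0 0 0.001 0" --pt "255 0 0 0.002 0" --pt "255 0 0 0.002 0"

```text
t: 4.1
ee_pos: [549.4, 130.0, 76.6]
orientation: [-0.394, -3.117, 0.0]
ft_force: [0.0, 0.1, 0.1]
width: 0.5
```

>>> move_arm --pt "255 0 0 0.0005 0" --pt "255 0 0 0.0005 0"

```text
t: 4.27
ee_pos: [549.5, 130.0, 76.2]
orientation: [0.394, 3.117, -0.0]
ft_force: [-1.2, 0.3, 3.7]
width: 0.3
```

>>> move_arm --pt "255 0 0 0.0005 0" --pt "255 0 0 0.0005 0"

```text
t: 4.43
ee_pos: [549.4, 130.0, 75.9]
orientation: [-0.394, -3.117, 0.0]
ft_force: [-1.8, -0.8, 5.8]
width: 0.5
```

>>> move_arm --pt "255 0 0 0.0002 0" --pt "255 0 0 0.0002 0"

```text
t: 4.6
ee_pos: [549.5, 130.0, 75.9]
orientation: [0.394, 3.117, -0.0]
ft_force: [-1.3, 0.2, 5.7]
width: 0.2
```

Run:
```python
from h import *
im=get_image("scene")
draw("scene",F,"pics/s5.png",(210,200,270,255),s=10,img=im)
plan([-4,84,62])
```

```text
t 4.65 tip [549.47048601 130.05949261  61.92139615] F [-2.35017422  0.45386511  6.54777627] w 0.32967842121642016 q6 -1.1081143972203087
world tgt(tcp) [549.21561788 129.35574508  76.        ] delta tool m [ 0.0001 -0.0007 -0.0001] roll 6.901748231280536e-05 z axis [ 1.e-04 -0.e+00 -1.e+00]
```

View pics/s5.png

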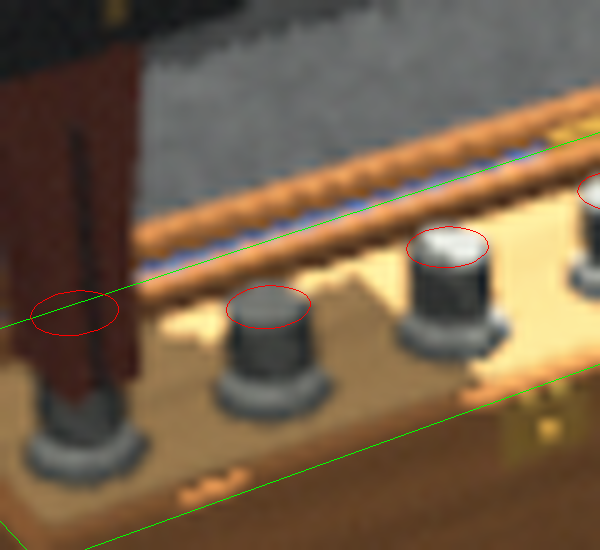

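The collar at crop (85,450) sits on the insert like its neighbours. The tip has stalled at 62 mm and the force is rising, so it is at the stop. One more small push will confirm it, then I'll lift.

>>> move_arm --pt "255 0 0 0.0005 0" --pt "255 0 0 0.0005 0" --pt "255 0 0 0.0005 0"

```text
t: 4.9
ee_pos: [549.5, 130.1, 75.6]
orientation: [0.394, 3.117, -0.0]
ft_force: [-2.0, -0.7, 9.5]
width: 0.4
```

>>> move_arm --pt "255 0 0 -0.006 0" --pt "255 0 0 -0.03 0" --pt "255 0 0 -0.06 0" --pt "255 0 0 -0.09 0" --pt "255 0 0 -0.12 0"

```text
t: 5.32
ee_pos: [549.0, 130.0, 196.1]
orientation: [-0.394, -3.116, 0.0]
ft_force: [0.1, 0.5, 0.1]
width: 0.5
```

Run:
```python
from h import *
draw("scene",F,"pics/s6.png",(185,150,325,265),s=5)
for n in ("scene","top"):
  if n=="top": get_image(n)
  for k in("proud_top","lid_back"): print(n,k,[(round(d["conf"],2),[round(float(v)) for v in d["location"]]) for d in place_of(n,k)])
plan([115,0,170])
h=np.array([42,0,48.5])
for th in(1.85,1.95):
  u=np.array([-np.cos(th),0,np.sin(th)]);n=np.array([np.sin(th),0,np.cos(th)])
  print(th,h+24*n+70*u,F([h+24*n+70*u]),h+24*n+84*u)
```

```text
scene proud_top [(0.53, [549, 127, 61])]
scene lid_back [(0.83, [413, 284, 47]), (0.71, [620, 20, 104]), (0.68, [506, -243, 51]), (0.5, [530, 49, 41]), (0.4, [552, 127, 60])]
top proud_top [(0.24, [518, 4, 39])]
top lid_back [(0.91, [420, 286, 46]), (0.81, [508, -243, 54]), (0.62, [617, 19, 105]), (0.42, [520, 5, 39])]
t 5.6167 tip [548.55782347 129.86907685 179.84105672] F [-0.12475759  0.19705893  0.08827986] w 0.6747887596744137 q6 -1.1081082335820935
world tgt(tcp) [643.58706353  18.40066298 184.        ] delta tool m [-0.1198 -0.0843  0.0097] roll -3.133424998025269e-05 z axis [-1.9e-03 -4.0e-04 -1.0e+00]
1.85 [ 84.36192215   0.         109.17509828] [[613.91153723  26.0200431  109.17509828]] [ 88.2201856    0.         122.63295113]
1.95 [ 90.20769135   0.         104.6428401 ] [[619.57365085  24.56625942 104.6428401 ]] [ 95.39022299   0.         117.64827611]
```

View pics/s6.png

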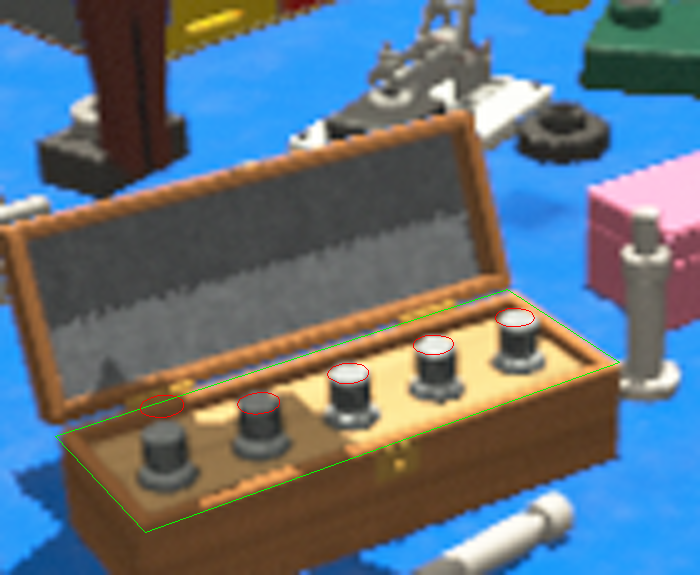

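The gauge is home: its top at crop (163,430) lines up with the row, and the network puts it at z = 61. The lid is still open. Now I'll go over and behind it.

>>> move_arm --pt "255 -0.032 -0.02 0 0" --pt "255 -0.064 -0.04 0 0" --pt "255 -0.096 -0.06 0 0" --pt "255 -0.128 -0.084 0 0" --pt "255 -0.128 -0.084 0 0"

```text
t: 6.03
ee_pos: [655.6, 12.0, 193.1]
orientation: [0.399, 3.115, -0.002]
ft_force: [-1.5, 0.5, 0.2]
width: 0.5
```

Run:
```python
from h import *
draw("top",F,"pics/t6.png",(170,85,370,235),s=4)
plan([122,0,106])
```

```text
t 6.0833 tip [653.45707352  14.12577711 178.72402862] F [-0.46762475 -0.34489654 -0.01462532] w 0.7351922267989823 q6 -1.3121007184723654
world tgt(tcp) [650.36714566  16.65983377 120.        ] delta tool m [0.0035 0.0017 0.0727] roll -0.003621556235894108 z axis [-2.e-03 -3.e-04 -1.e+00]
```

View pics/t6.png

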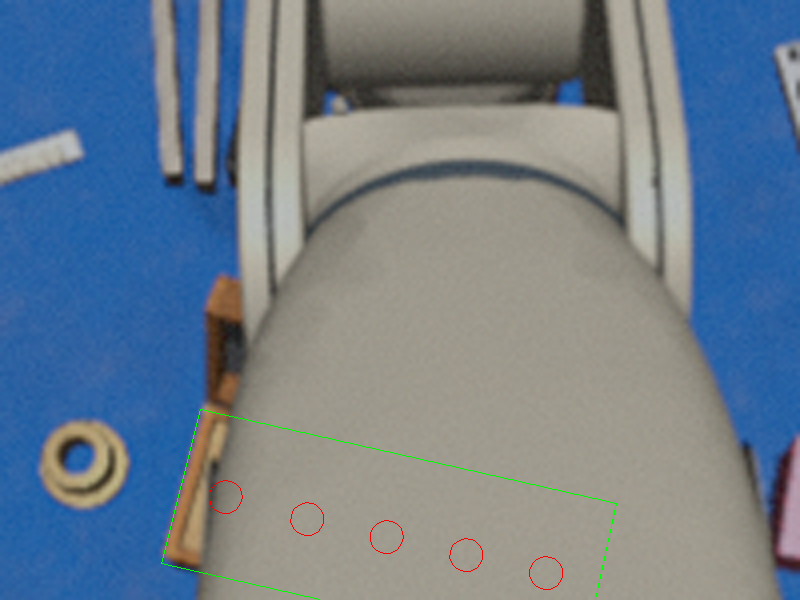

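The arm hides the case from above; only its left end shows, at (210,400). The bush at (85,465) is well clear. Next I lower behind the lid.

>>> move_arm --pt "255 0.002 0.002 0.02 0" --pt "255 0.002 0.002 0.04 0" --pt "255 0.002 0.002 0.06 0" --pt "255 0.002 0.002 0.07 0" --pt "255 0.002 0.002 0.07 0"

```text
t: 6.5
ee_pos: [648.1, 20.0, 121.3]
orientation: [-0.392, -3.11, 0.001]
ft_force: [-0.0, 0.2, 0.2]
width: 0.8
```

Run:
```python
from h import *
draw("scene",F,"pics/s7.png",(165,100,325,265),s=4)
plan([122,0,106])
```

```text
t 6.55 tip [649.39633627  19.96979813 109.16822001] F [ 1.38669424 -0.50971318  0.50286755] w 0.5650407305953572 q6 -1.3078358490897075
world tgt(tcp) [650.36714566  16.65983377 120.        ] delta tool m [-0.0018 -0.003   0.0032] roll 0.000661700943424659 z axis [-4.1e-03  1.0e-04 -1.0e+00]
```

View pics/s7.png

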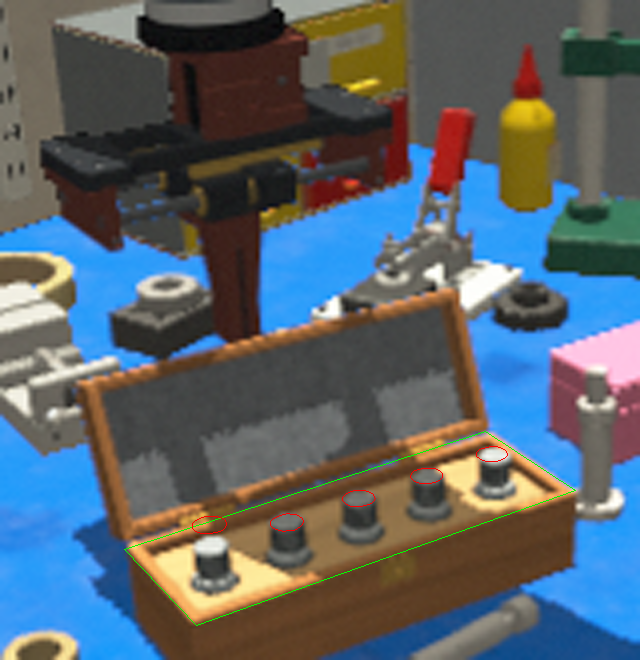

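The fingers are behind the lid at crop (235,330). Now I'll push the lid over.

>>> move_arm --pt "255 0.006 0 0 0" --pt "255 0.012 0 0 0" --pt "255 0.018 0 0 0" --pt "255 0.025 0 0 0" --pt "255 0.032 0 0 0"

```text
t: 6.97
ee_pos: [620.3, 27.4, 126.2]
orientation: [0.393, 3.114, 0.001]
ft_force: [1.5, -0.2, 0.6]
width: 0.7
```

>>> move_arm --pt "255 0.008 0 0 0" --pt "255 0.016 0 0 0" --pt "255 0.024 0 0 0" --pt "255 0.032 0 0 0" --pt "255 0.04 0 0 0"

```text
t: 7.38
ee_pos: [580.2, 37.5, 124.9]
orientation: [-0.394, -3.116, -0.0]
ft_force: [1.0, 0.4, 0.8]
width: 0.6
```

Run:
```python
from h import *
draw("scene",F,"pics/s8.png",(165,100,325,265),s=4)
plan([28,0,109])
```

```text
t 7.4333 tip [578.35451598  37.71666362 110.45787933] F [-1.41913685  0.2711735  -0.25442843] w 0.6313684449961129 q6 -1.2753810109382469
world tgt(tcp) [559.32032851  40.03668316 123.        ] delta tool m [ 0.019  -0.0025  0.0015] roll 0.00018766665820191264 z axis [-3.1e-03  1.0e-04 -1.0e+00]
```

View pics/s8.png

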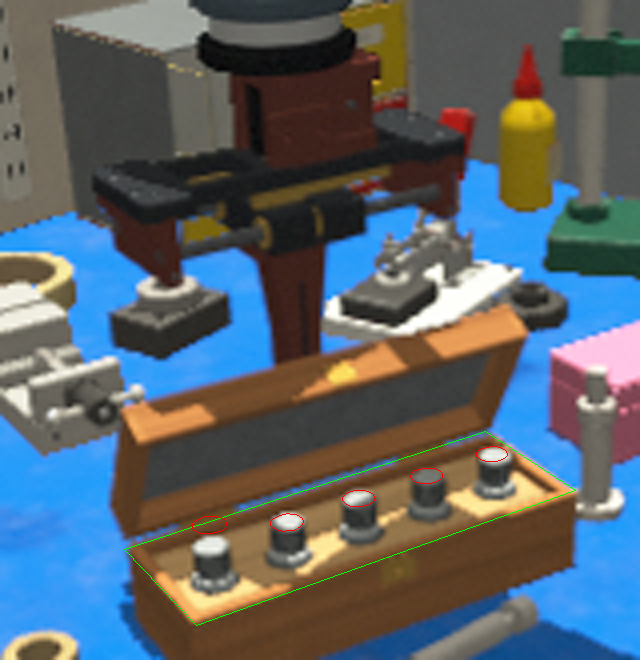

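The lid is now past upright, with its free edge at crop (325,375). I'll keep pushing.

>>> move_arm --pt "255 0.007 0 0 0" --pt "255 0.014 0 0 0" --pt "255 0.02 0 0 0" --pt "255 0.024 0 0 0" --pt "255 0.026 0 0 0"

```text
t: 7.85
ee_pos: [555.2, 43.8, 124.8]
orientation: [-0.393, -3.116, 0.0]
ft_force: [0.0, -0.9, -0.6]
width: 0.5
```

Run:
```python
from h import *
draw("scene",F,"pics/s9.png",(165,100,325,265),s=4)
plan([28,0,109])
```

```text
t 7.9 tip [555.28545215  43.84789503 110.87972932] F [-0.12884449  0.30616799 -0.89957515] w 0.6458907258450276 q6 -1.2622616765716135
world tgt(tcp) [559.32032851  40.03668316 123.        ] delta tool m [-0.0049 -0.0027  0.0019] roll 0.00017661880337516145 z axis [-8.e-04 -0.e+00 -1.e+00]
```

View pics/s9.png

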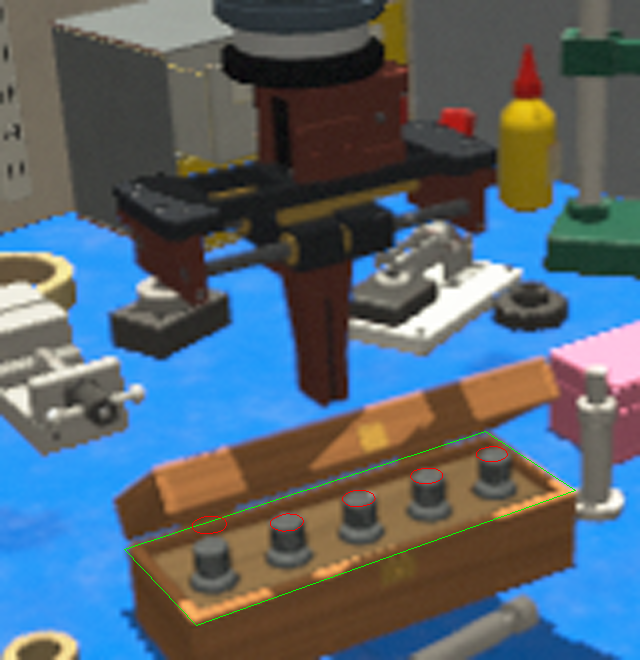

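The lid has left the fingers, with a gap at crop (330,405), and is falling shut. I'll raise the arm and wait.

>>> move_arm --pt "255 0 0 -0.02 0" --pt "255 0 0 -0.04 0" --pt "255 0 0 -0.06 0" --pt "255 0 0 -0.08 0" --pt "255 0 0 -0.08 0"

```text
t: 8.32
ee_pos: [558.6, 43.8, 208.8]
orientation: [0.393, 3.11, 0.002]
ft_force: [1.3, 0.7, 0.8]
width: 0.5
```

>>> move_arm --pt "255 0 0 0 0" --pt "255 0 0 0 0" --pt "255 0 0 0 0" --pt "255 0 0 0 0" --pt "255 0 0 0 0"

```text
t: 8.73
ee_pos: [555.7, 43.6, 204.0]
orientation: [-0.394, -3.115, 0.001]
ft_force: [-0.3, 0.3, 0.0]
width: 0.3
```

>>> move_arm --pt "255 0 0 0 0" --pt "255 0 0 0 0" --pt "255 0 0 0 0" --pt "255 0 0 0 0" --pt "255 0 0 0 0"

```text
t: 9.15
ee_pos: [556.2, 43.7, 205.0]
orientation: [0.394, 3.117, -0.0]
ft_force: [-0.1, -0.5, 0.2]
width: 1.0
```

Run:
```python
from h import *
draw("scene",F,"pics/s10.png",(165,140,325,285),s=4)
for k in("stepped_shaft","flanged_bush","loose_plug_gauge","lid_back"): print(k,[(round(d["conf"],2),[round(float(v)) for v in d["location"]]) for d in place_of("scene",k)])
print(get_obs()["ft_force"],get_obs()["ee_pos"])
```

```text
stepped_shaft []
flanged_bush [(0.63, [584, 215, 0]), (0.41, [531, 47, -2])]
loose_plug_gauge [(0.91, [450, 66, 0])]
lid_back [(0.72, [507, -241, 55]), (0.63, [508, 54, 70]), (0.63, [414, 285, 48])]
[ 0.16715059  1.28735386 -0.47243798] [556.17239499  43.68066619 205.02231002]
```

View pics/s10.png

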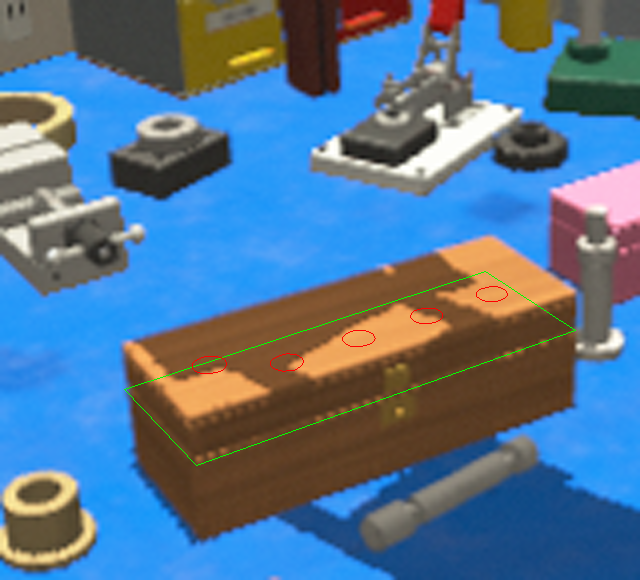

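The lid is shut, with its seam closed along crop (195,463)–(575,330). The shaft stands at (600,280), and the bush and lying gauge have not moved.

>>> move_arm --pt "255 0 0 0 0" --pt "255 0 0 0 0" --pt "255 0 0 0 0" --pt "255 0 0 0 0" --pt "255 0 0 0 0"

```text
t: 9.82
ee_pos: [556.2, 43.7, 205.0]
orientation: [0.394, 3.117, -0.0]
ft_force: [-0.3, 0.6, -0.4]
width: 0.7
```

```bash
python3 -c "
from workcell import *
print(close_job())"
```

```text
the job is handed in; nothing more can be done
None
```

I pressed the proud gauge (the +y end bore of the open wooden case) home with the closed fingertips. Then I pushed the lid over from behind until it fell shut, and handed the job in at about 9.8 s. The hand-in reported no verdict.

- **Gauge:** the fingertips stalled at 62 mm, the home height, with at most 9.5 N read at the wrist. Afterwards the picture and the network (top at z = 61 mm) both showed it level with the row. Nothing I saw suggested contact with the other four gauges.
- **Lid:** the last picture shows it closed along the whole seam. The network's lid point at z = 70 mm is about 2 mm below the shut height of 72.5 mm, within its error.
- **Bystanders:** the network found the bush and the lying gauge within about 4 mm of their start positions. It missed the stepped shaft in the final check, so for the shaft I relied on the picture, which shows it upright and in place.
- **Arm:** it ended clear above the case, touching nothing, with the wrist force near zero.
- **Other disagreement:** from the top camera, once the gauge was home, the network confused it with a neighbour (confidence 0.24). I ignored that reading.

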